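# Lock the yellow oil filler cap on its rocker cover

### The job

One of the two rocker covers on the bench has its yellow oil filler cap only dropped into the neck. Push the yellow cap down against its spring, turn it clockwise (seen from above) until its grip bar lies along the length of its cover, and let go so that it springs up into its notches and stays locked. Leave the red cap on the other cover alone.

Things in the scene. Friction and masses are not known exactly. Their poses are not given: they have to be found in the camera images.
- yellow_grip (a point): Unlocked yellow cap, 0.12 kg: a disc, 80 mm across, 8 mm thick, with an upright grip bar across its middle, 62 long, 14 wide, 34 mm tall; a stem with two lugs stands in the neck on a spring plate. Point: on the cap's axis in the bar, 22 mm above the disc's upper face, 12 mm below the bar's top; x along the bar, z up. At the start it is 52 mm above the neck's rim.
- neck_a (a point): Centre of the rim of the aluminium neck (76 mm across) holding the yellow cap, 85 mm above the bench, amid its green cover; x along the cover's length, z up. Pushed down 13 mm or more (18 is good; the disc meets the rim at 22) the cap turns clockwise. The spring resists with 6 N at first, 12 N when deep. Released over its notches, the cap rises until its grip point is 45 mm above the rim.
- cover_a: The green rocker cover with the yellow cap, 240 x 115 mm, top 52 mm high, fixed to the bench; origin under its centre, x along its length. At the start the bar stands about 75 degrees anticlockwise, seen from above, of the length (lugs in their entry slots). The notches are where the bar lies along the length, within 10 degrees; an end stop follows about 14 degrees beyond.
- red_grip (a point): The same point of a red cap of the same shape, already locked on the other, identical cover, with its bar along that cover's length. To be left alone.
Not all that is in view belongs to the job. Of the things like the part that bears yellow_grip, leave any that is purple or white; of the rest the smaller one is meant.

How it is judged:
By the outcome, as a careful person would: the job done as asked, in the order asked, and still so for the second after the job is handed in, with the robot touching nothing.
It also fails if it takes over 32 s, if anything falls off the work surface, if the arm or the gripper's body presses on something with over 40 N, if the wrist force passes 120 N, or if a joint passes its speed limit or range.

### The arm

A 7-joint arm with a two-finger parallel gripper is mounted at the origin on the work surface. World frame = base frame: x ahead of the robot, y to its left, z up, the work surface at z = 0. Lengths are in m, angles in rad, forces in N, time in s.
With the tool pointing down it reaches from about 0.425 to 0.95 m from the base axis. Payload 16.7 kg.
Tool frame: the origin (TCP) lies at the very end of the fingers, on their centre line; the grasp point (between the pads) lies 19 mm behind it; z points along the fingers, y is the line along which they close (so a half turn about z gives the same grasp; the last joint's range is limited). The gripper opens to 94 mm and grips with 3 to 60 N. Pads are 16 mm wide; open, the fingers measure 119 mm over their backs; the gripper's body (75 mm by 177 mm) begins 78 mm behind the grasp point.
Start: joints at [-1.44, 0.426, 0.074, 1.606, -0.034, 1.111, -0.067], TCP at [0.186, 0.649, 0.205] pointing down, gripper open.
Joint ranges: [-2.85, 2.85], [-0.5, 2.14], [-1.23, 1.37], [0.21, 2.46], [-1.02, 4.16], [0.16, 2.05], [-2.73, 2.73]. Speed limits (rad/s): [1.89, 1.89, 2.39, 2.39, 3.01, 3.01, 3.01].

### API

Orientations are given as a unit quaternion [x, y, z, w].
In Python, from station import * gives the robot as it stands.
- The arm moves only by the tool apply_moves, never from a script. Its argument "deltas" is a list of rows, each a list of 4 numbers: the shift along the tool's x, y, z in cm, then the turn about the tool's z in degrees. A call has 1 to 20 rows; each row is the pose to reach, as a shift and turn from the pose commanded when the call began, along the tool's axes at that moment; what a row does not reach only later rows make up. A row lasts 1/8 s, in which the tool goes at most 62.5 mm and 10.7 degrees, less where a joint would pass 70% of its speed; a pose out of reach is approached as far as the arm can. A call with a gripper value outside its range is refused whole. "claw" is the finger opening in cm, from 0 to 9.4, set as the call begins (left out, the last holds). The fingers move at their own pace and stop on an object; "grip_force" is the grip in N (left out, the last holds). Time passes only in rows, so rows that repeat a pose let the fingers close. It gives the time, the measured TCP pose, the force, the opening and the grip force at its end, in the units of the state.
- observe(): the state, without advancing time (a new reading comes with each control period).
- grab_frame(name): name is "scene" or "top" or "wrist"; returns a dict with "frame" (420x560x3 uint8, blue, green, red), "intrinsics" (3x3 intrinsics, pixels), "R" (3x3) and "t" (3): a world point X has camera coordinates R X + t. Camera axes: x right, y down, z forward; pixel columns grow to the right and rows downward; lengths in m; the calibration is good to about 2 mm. A picture is of the moment at which its call begins. There is no depth.
- hand_in(): hands the job in; it is judged then, once.
Trained networks look in the newest picture that a camera, given by its name, has taken for a name from the list of things; names that differ only in an ending like _2 or _b are one class to them, and where a whole thing is asked for, a point or a joint stands for the part that bears it (a point fixed in the world has none). Each returns a list of dicts, best first, with "conf" (0 to 1); they miss things now and then, are a little off and sometimes report something else, mostly with a low value. They report only what shows in the picture. A call takes as long as a camera call. They do not tell look-alikes from the thing itself.
- find_in(camera, name): "rect" ([centre column, centre row, width, height] in pixels, round what is visible of it).
The state is a dict: "time_s": time; "joint_positions": joint angles; "qd": joint speeds; "joint_torque": joint torques, N m; "position": TCP position; "orientation": TCP orientation; "force": force on the tool from outside, world axes, zero at the start; "torque": the same for the moment, N m; "width": opening from 0.0 (shut) to 1.0 (fully open); "grasp_force": force on a finger pad.
Only numpy, scipy, OpenCV 4.12 (cv2) and the standard library are available. Lean on these libraries where they do the work, as an engineer would, in place of code of your own. Each camera call takes 0.05 s, during which the arm holds its last target. There are 200 camera calls.

## Working session

There is one attempt and no reset: what is moved stays moved. The work goes in short steps, Python scripts to look and compute and a tool call to move; the robot and the scene stay as the last step left them, time stands still between calls to the robot, and variables do not carry over. Pictures are saved under pics/ and viewed, at most 10 in all, crops included, and the job is handed in when it is done.

Besides the shell and the picture viewer there is one more tool, called in YAML: its name, and indented under it one key for each argument. apply_moves: Moves the arm, as the interface text tells. Its arguments: {"type":"object","properties":{"deltas":{"type":"array"},"claw":{"type":"number"},"grip_force":{"type":"number"}},"required":["deltas"]}

```bash
mkdir -p pics; cat > h.py <<'E'
from station import *
import numpy as np, cv2
def ray(f,u,v):
    K,R,t=np.array(f["intrinsics"]),np.array(f["R"]),np.array(f["t"])
    d=R.T@np.linalg.inv(K)@[u,v,1.]; return -R.T@t,d
def at(f,u,v,z):
    c,d=ray(f,u,v); return c+d*(z-c[2])/d[2]
def px(f,X):
    K,R,t=np.array(f["intrinsics"]),np.array(f["R"]),np.array(f["t"])
    p=K@(R@np.array(X)+t); return p[:2]/p[2]
E
python3 - <<'E'
from h import *
np.set_printoptions(precision=3,suppress=True)
s=observe();print(s["time_s"],s["position"],s["orientation"])
ims=[]
for c in("top","scene"):
    f=grab_frame(c);ims.append(f["frame"]);print(c,"cam",ray(f,280,210))
    for n in("yellow_grip","cover_a","red_grip","neck_a"):
        for d in find_in(c,n)[:4]:
            r=d["rect"];print(c,n,round(d["conf"],2),np.round(r,1),at(f,r[0],r[1],.12 if 'grip' in n else .085)[:2])
for c,i in zip(("top","scene"),ims): cv2.imwrite(f"pics/{c}0.png",i)
cv2.imwrite("pics/both0.png",cv2.resize(np.vstack(ims),(560,840))[:, :]) 
E
```

```text
0.0 [0.186 0.648 0.205] [ 0.139  0.99  -0.001 -0.   ]
top cam (array([0.409, 0.068, 1.119]), array([ 0.037,  0.002, -0.999]))
top yellow_grip 0.78 [151.6 153.   31.4  30.6] [0.594 0.389]
top yellow_grip 0.75 [275.6 197.   39.5  40.4] [0.479 0.08 ]
top yellow_grip 0.74 [232.2 263.9  38.9  38.5] [0.314 0.19 ]
top yellow_grip 0.56 [203.4 184.2  33.9  32.5] [0.513 0.26 ]
top cover_a 0.92 [208.7 187.8  58.4  94.5] [0.507 0.253]
top red_grip 0.73 [400.5 143.5  34.8  34.8] [ 0.608 -0.233]
top neck_a 0.74 [209.9 188.1  60.9  91.3] [0.507 0.25 ]
scene cam (array([ 1.116, -0.655,  0.824]), array([-0.536,  0.591, -0.603]))
scene yellow_grip 0.9 [344.4 176.4  28.4  27.7] [0.521 0.266]
scene yellow_grip 0.88 [291.4 225.4  41.6  41.6] [0.551 0.009]
scene yellow_grip 0.66 [399.7 190.4  27.   25.7] [0.669 0.307]
scene yellow_grip 0.66 [270.8 181.4  35.1  31.3] [0.386 0.115]
scene cover_a 0.74 [343.1 208.7  96.1  55.5] [0.579 0.183]
scene cover_a 0.72 [237.2 297.4  37.8  41.7] [ 0.594 -0.214]
scene red_grip 0.57 [235.8 298.2  39.8  37.9] [ 0.618 -0.238]
scene neck_a 0.81 [344.4 207.9  89.1  49.1] [0.579 0.189]
scene neck_a 0.26 [343.4 177.7  30.6  28.6] [0.493 0.304]
```

View pics/top0.png

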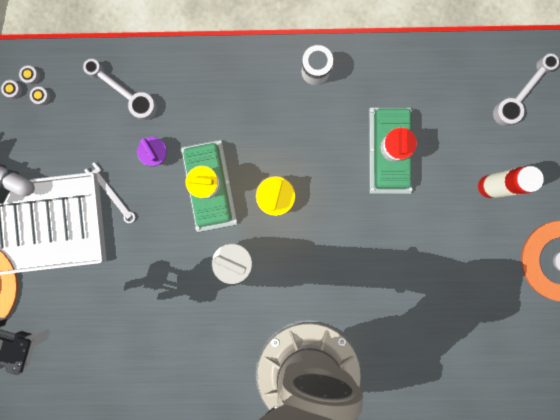

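View pics/scene0.png

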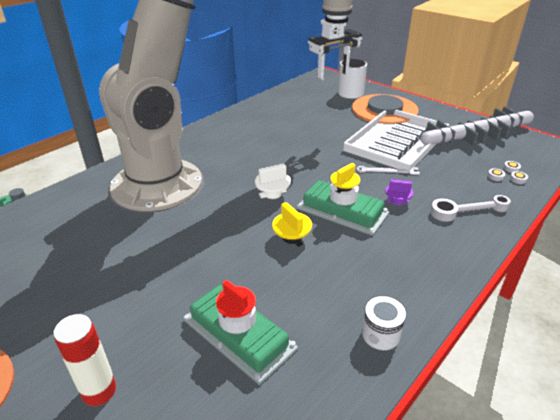

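The top view shows the yellow cap on the green cover at (202,182). The bigger loose yellow cap at (276,196) is a decoy, as are the purple and white ones. The scene view shows the target cap at (345,178). Next I measure the cover and bar angles.

```bash
python3 - <<'E'
from h import *
np.set_printoptions(precision=4,suppress=True)
f=grab_frame("top");g=grab_frame("scene")
def ys(f,x0,x1,y0,y1,lo,hi):
    m=cv2.inRange(cv2.cvtColor(f["frame"],cv2.COLOR_BGR2HSV),lo,hi);k=np.zeros_like(m);k[y0:y1,x0:x1]=m[y0:y1,x0:x1];return k
m=ys(f,170,245,130,240,(55,60,30),(90,255,255))
v,u=np.nonzero(m);W=np.array([at(f,a,b,.052)[:2] for a,b in zip(u,v)],np.float32)
r=cv2.minAreaRect(W);print("green",r)
b=cv2.boxPoints(r);e=max((b[1]-b[0],b[2]-b[1]),key=np.linalg.norm);print("len dir deg",np.degrees(np.arctan2(e[1],e[0])))
y=ys(f,180,225,160,205,(20,100,80),(35,255,255));v,u=np.nonzero(y)
print("yellow px top",(u.min()+u.max())/2,(v.min()+v.max())/2,u.mean(),v.mean(),u.min(),u.max(),v.min(),v.max())
W=np.array([at(f,a,b,.115)[:2] for a,b in zip(u,v)],np.float32);print("disc",cv2.minEnclosingCircle(W))
y2=ys(g,325,365,155,195,(20,100,60),(35,255,255));v2,u2=np.nonzero(y2);print("yellow scene",u2.mean(),v2.mean(),u2.min(),u2.max(),v2.min(),v2.max())
c1,d1=ray(f,u.mean(),v.mean());c2,d2=ray(g,u2.mean(),v2.mean())
s=np.linalg.lstsq(np.c_[d1,-d2],c2-c1,rcond=None)[0];print(c1+s[0]*d1,c2+s[1]*d2)
A=f["frame"][140:235,165:250];B=g["frame"][145:235,295:395]
cv2.imwrite("pics/c1.png",np.hstack([cv2.resize(A,(400,450),interpolation=2),cv2.resize(B,(400,450),interpolation=2)]))
E
```

```text
green ((0.5200148820877075, 0.26499977707862854), (0.21254058182239532, 0.09268637746572495), 10.14289379119873)
len dir deg 10.142896
yellow px top 201.0 181.5 201.225845410628 181.3695652173913 185 217 166 197
disc ((0.5214046239852905, 0.26654908061027527), 0.04119280353188515)
yellow scene 345.4785847299814 177.19925512104282 330 359 163 189
[0.5209 0.2661 0.1169] [0.5231 0.2679 0.1175]
```

View pics/c1.png

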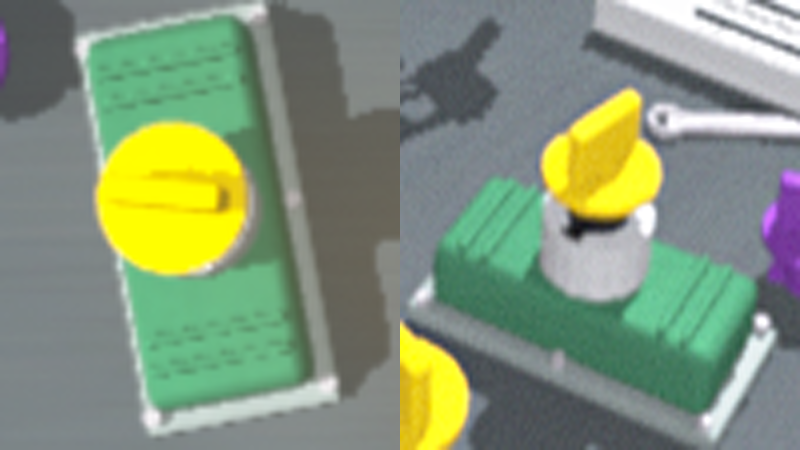

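The axis is at about (0.521, 0.266), the triangulated height agrees with the sizes given, the cover's length lies at a yaw of about 10°, and the bar at about 85°. I'll move above the cap with tool x along the bar.

apply_moves:
  deltas:
    - [-2,-1.2,0,4]
    - [-5,-3.2,0,10]
    - [-9,-5.8,0,17]
    - [-13,-8.4,0,24]
    - [-17,-11,0,31]
    - [-21,-13.5,0,38]
    - [-25,-16,0,45]
    - [-29,-18.6,0,52]
    - [-33,-21.2,0,60]
    - [-36.5,-23.5,0,67]
    - [-39.5,-25.4,0,73]
    - [-41.7,-26.8,0,77]
    - [-42.7,-27.5,0,79]
    - [-42.7,-27.5,0,79]
    - [-42.7,-27.5,0,79]
  claw: 5
  grip_force: 40

```text
time_s: 2.48
position: [0.5201, 0.2676, 0.2053]
orientation: [0.737, 0.676, -0.0, -0.0]
force: [-0.1, 1.2, -0.4]
width: 0.532
grasp_force: 0.0
```

```bash
python3 - <<'E'
from h import *
np.set_printoptions(precision=4,suppress=True)
f=grab_frame("wrist");cv2.imwrite("pics/w1.png",f["frame"])
s=observe();print(s["time_s"],s["position"],s["orientation"],s["joint_positions"],s["width"])
from scipy.spatial.transform import Rotation as Ro
print(Ro.from_quat(s["orientation"]).as_matrix())
im=f["frame"].copy()
print("axis px at .115,.149",px(f,[.521,.266,.115]),px(f,[.521,.266,.149]))
for z in (.115,):
    m=cv2.inRange(cv2.cvtColor(im,cv2.COLOR_BGR2HSV),(20,100,60),(35,255,255));n,l,st,c=cv2.connectedComponentsWithStats(m)
    for i in range(1,n):
        if st[i,4]>300: print(st[i],c[i],at(f,*c[i],z))
E
```

```text
2.525 [0.5201 0.2676 0.2054] [ 0.7367  0.6763 -0.0001 -0.0002] [-1.0001  0.3038  0.513   1.836  -0.171   1.0456 -0.506 ] 0.5313888844275831
[[ 0.0853  0.9964 -0.0004]
 [ 0.9964 -0.0853  0.0002]
 [ 0.0002 -0.0005 -1.    ]]
axis px at .115,.149 [281.5445 213.8367] [281.6966 224.6619]
[ 238  170   86   88 5726] [280.7214 211.749 ] [0.5204 0.2681 0.115 ]
[166 292  23  64 712] [174.4916 323.9354] [0.402 0.159 0.115]
[372 292  24  64 761] [385.8791 323.8975] [0.6176 0.1407 0.115 ]
[ 227  339   80   35 2242] [267.8189 353.6454] [0.4938 0.1153 0.115 ]
[ 151  369  350   19 4281] [343.4765 379.9393] [0.5721 0.0752 0.115 ]
```

View pics/w1.png

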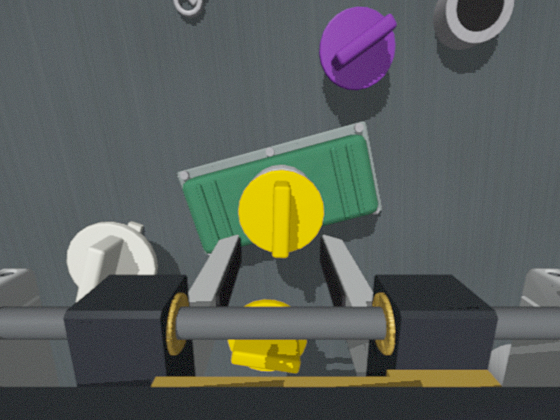

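The wrist view shows the bar at (281,215) aligned with tool x. The cover's length is about 75° from it, as expected. I'll descend and grip.

apply_moves:
  deltas:
    - [0,0,1,0]
    - [0,0,2.5,0]
    - [0,0,4,0]
    - [0,0,5.5,0]
    - [0,0,7,0]
    - [0,0,8,0]
    - [0,0,8.5,0]
    - [0,0,8.5,0]

```text
time_s: 3.52
position: [0.5209, 0.2664, 0.1203]
orientation: [0.737, 0.675, -0.0, 0.0]
force: [0.6, -0.5, 0.7]
width: 0.528
grasp_force: 0.0
```

apply_moves:
  deltas:
    - [0,0,0,0]
    - [0,0,0,0]
    - [0,0,0,0]
    - [0,0,0,0]
    - [0,0,0,0]
  claw: 0
  grip_force: 40

```text
time_s: 4.15
position: [0.5209, 0.2665, 0.1205]
orientation: [0.737, 0.675, 0.0, -0.0]
force: [-0.3, 0.0, 1.5]
width: 0.146
grasp_force: 40.0
```

Width 13.7 mm is the bar's, with little side force. Pushing down 18 mm.

apply_moves:
  deltas:
    - [0,0,0.4,0]
    - [0,0,0.8,0]
    - [0,0,1.2,0]
    - [0,0,1.5,0]
    - [0,0,1.8,0]
    - [0,0,1.8,0]
    - [0,0,1.8,0]

```text
time_s: 5.03
position: [0.521, 0.2665, 0.1027]
orientation: [0.737, 0.675, 0.0, -0.0]
force: [-3.1, -1.2, 10.0]
width: 0.142
grasp_force: 40.0
```

apply_moves:
  deltas:
    - [0,0,1.8e-09,3]
    - [0,0,0,8]
    - [0,0,0,13]
    - [0,0,0,18]
    - [0,0,0,23]
    - [0,0,0,28]
    - [0,0,0,33]
    - [0,0,0,38]
    - [0,0,0,43]
    - [0,0,0,48]
    - [0,0,0,53]
    - [0,0,0,58]
    - [0,0,0,63]
    - [0,0,0,68]
    - [0,0,0,72]
    - [0,0,0,74.5]
    - [0,0,0,74.5]
    - [0,0,0,74.5]

```text
time_s: 7.28
position: [0.5216, 0.2667, 0.1029]
orientation: [0.996, 0.091, 0.001, -0.0]
force: [-0.7, 0.6, 8.9]
width: 0.146
grasp_force: 40.0
```

```bash
python3 - <<'E'
from h import *
s=observe();print(s["time_s"],s["position"],s["orientation"],s["joint_positions"],s["force"],s["torque"],s["width"])
f=grab_frame("wrist");cv2.imwrite("pics/w2.png",f["frame"])
E
```

```text
7.275 [0.52161179 0.26666137 0.10293621] [ 9.95836657e-01  9.11527176e-02  6.98772561e-04 -2.15285949e-04] [-1.18680332  0.51164724  0.79899524  1.93776354 -0.47010247  0.88579462
 -1.53397278] [-0.70604394  0.58933709  8.90045486] [-0.10189179  0.14879144 -0.04214916] 0.14572585236771063
```

View pics/w2.png

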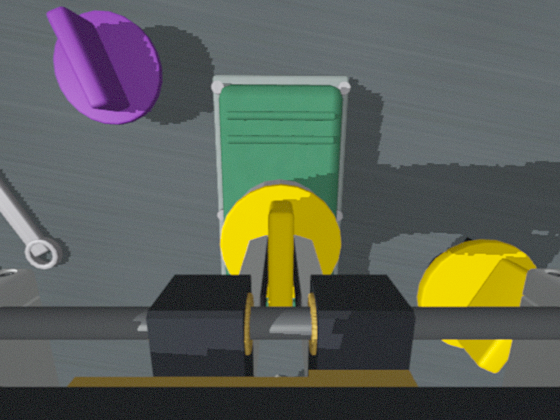

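The wrist view shows the bar (281,250) parallel to the cover's edges. I'll ease up 1.0 cm into the notches and then open.

apply_moves:
  deltas:
    - [0,0,-0.3,0]
    - [0,0,-0.6,0]
    - [0,0,-0.9,0]
    - [0,0,-1.0,0]
    - [0,0,-1.0,0]
    - [0,0,-1.0,0]

```text
time_s: 8.07
position: [0.5215, 0.2667, 0.1128]
orientation: [0.996, 0.091, 0.001, -0.0]
force: [1.5, 0.3, 6.8]
width: 0.15
grasp_force: 40.0
```

apply_moves:
  deltas:
    - [0,0,0,0]
    - [0,0,0,0]
    - [0,0,0,0]
    - [0,0,0,0]
  claw: 5

```text
time_s: 8.57
position: [0.5207, 0.2664, 0.1124]
orientation: [0.996, 0.091, -0.0, 0.0]
force: [0.0, -1.3, -0.5]
width: 0.516
grasp_force: 0.0
```

apply_moves:
  deltas:
    - [0,0,-0.5,0]
    - [0,0,-1.5,0]
    - [0,0,-3,0]
    - [0,0,-5,0]
    - [0,0,-7,0]
    - [0,0,-9,0]
    - [0,0,-10,0]
    - [0,0,-10,0]

```text
time_s: 9.57
position: [0.521, 0.2667, 0.2131]
orientation: [0.996, 0.091, 0.0, -0.0]
force: [-0.2, 0.1, 0.4]
width: 0.531
grasp_force: 0.0
```

```bash
python3 - <<'E'
from h import *
f=grab_frame("wrist");g=grab_frame("scene");s=observe();print(s["time_s"],s["position"],s["width"])
R=np.radians(10.2);d=np.array([np.cos(R),np.sin(R),0])*.031
m=cv2.inRange(cv2.cvtColor(g["frame"],cv2.COLOR_BGR2HSV),(20,100,60),(35,255,255))[150:200,320:370];v,u=np.nonzero(m)
print("scene yellow",u.mean()+320,v.mean()+150,u.min()+320,u.max()+320,v.min()+150,v.max()+150)
for z in(.13,.142,.149):print(z,[px(g,np.array([.521,.267,z])+k*d) for k in(-1,1)])
cv2.imwrite("pics/w3.png",np.hstack([cv2.resize(f["frame"],(400,300)),cv2.resize(g["frame"][145:235,295:395],(330,300),interpolation=2)]))
E
```

```text
9.675 [0.52050385 0.26649034 0.21200629] 0.5305731955401438
scene yellow 345.00725952813065 179.1179673321234 331 360 166 190
0.13 [array([334.76516535, 170.08135002]), array([355.45496977, 176.42789416])]
0.142 [array([335.03972926, 166.35468035]), array([355.85411701, 172.66175764])]
0.149 [array([335.2013255 , 164.16132635]), array([356.08908017, 170.44477288])]
```

View pics/w3.png

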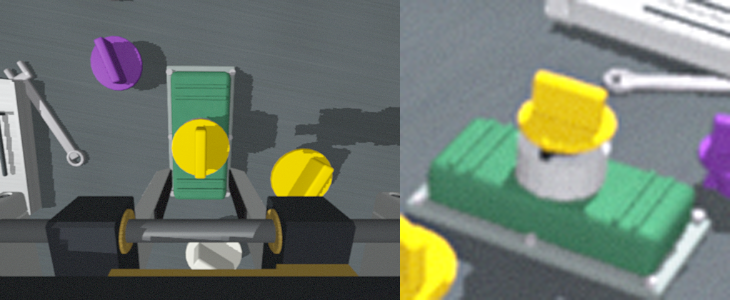

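The bar lies along the cover. Its top edge is at row 166, which matches the locked height of 0.142 m, and the gripper is clear.

```bash
python3 -c "
from station import *
print(hand_in())"
```

```text
the job is handed in; nothing more can be done
None
```

The yellow cap was pushed down, turned clockwise until its bar lay along its cover, and released; the last pictures show it risen to its locked height with the gripper clear, and I handed the job in at about 10 s without touching the red cap.

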